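# Index the sample carousel and start the run

## Task

On the sample changer, turn the four-armed carousel by pushing against the side of an arm with a fingertip, steadily and without pinching it or flicking it round, until the lidded crucible stands squarely in front of the arrow on the raised block. Then, and only then, press the start key on that block fully down with a fingertip and let it come up again. Leave the carousel standing there and leave the vial, jar, tweezers and glove box where they are.

Things in the scene. Friction and masses are not known exactly. Their poses are not given: they have to be found in the camera images.
- changer: The fixed grey sample changer: a flat deck 280 x 280 mm, top 35 mm above the bench, with a white raised block (280 mm along x, 95 mm along y, top 85 mm above the bench) along its +y side. Origin on the bench under the carousel's axis; z up. The block covers y = 140 to 235 mm in this frame. It stands turned by up to about 0.4 rad.
- carousel (a joint): Angle (rad) of the carousel about its vertical axis, growing counter-clockwise seen from above; 0 (or any whole turn) when the crucible is squarely in front of the arrow. No end stops; it can go either way round. Even friction of about 0.15 N m (2 N at 70 mm from the axis) holds it wherever it is left and it hardly coasts.
- hub (a point): Point on the carousel's axis, level with the arm tops (80 mm above the bench); frame turns with it, x to the crucible, z up. Dark steel: hub 44 mm across, top 87 mm high (16 mm cap to 93); four radial arms at right angles, along x and y, 14 mm wide, 58 to 80 mm above the bench, bare from 22 to 82 mm from the axis, then a round holder 36 mm across centred at 100 mm, as tall as the arm.
- crucible (a point): Centre of the white ceramic crucible with its lid and small lid knob, about 34 mm in diameter at the lid, fixed upright on the holder of one arm (the other three holders are empty, with a flat bright seat), 100 mm from the axis; it rises from 80 to 106 mm above the bench. This point is 93 mm above the bench.
- stop_place (a point): Fixed point on the changer, 100 mm from the carousel's axis and right in front of the arrow, 93 mm above the bench: where the centre of the crucible must come.
- arrow_tip (a point): Tip of the dark raised arrow (28 mm long, 5 mm high) on the top edge of the raised block, pointing straight at the carousel's axis, 145 mm from it.
- start_key (a joint): Travel of the start key (m): 0 up, 0.006 fully down. It springs back by itself; fully down takes about 4 N.
- start_key_top (a point): Centre of the top of the start key, a round grey push button 28 mm in diameter in a black housing on the raised block, behind the arrow, 198 mm from the carousel's axis. It is pressed straight down.
- vial: Loose small amber vial, 24 mm in diameter, 45 mm tall, standing on the deck's corner far from the block, about 165 mm from the axis. Origin under its centre. Leave alone.
- jar: Loose amber jar, 64 mm in diameter, 85 mm tall, on the bench. Origin under its centre. Leave alone.
- tweezers: Loose steel tweezers, 125 mm long, about 8 mm high, lying along their x on the bench. Leave alone.
- glove_box: Loose white and green box of gloves, 120 x 240 x 75 mm (x, y, z). Origin under its centre. Leave alone.

How it is judged:
By the outcome, as a careful person would: the job done as asked, in the order asked, and still so for the second after the job is handed in, with the robot touching nothing.
It also fails if it takes over 51 s, if anything falls off the work surface, if the arm or the gripper's body presses on something with over 40 N, if the wrist force passes 120 N, or if a joint passes its speed limit or range.

## Robot

A 6-joint arm with a two-finger parallel gripper is mounted at the origin on the work surface. World frame = base frame: x ahead of the robot, y to its left, z up, the work surface at z = 0. Lengths are in mm, angles in rad, forces in N, time in s.
With the tool pointing down it reaches from about 400 to 925 mm from the base axis. Payload 12.5 kg.
Tool frame: the origin (TCP) lies on the mounting face of the last link; the fingertips stand 190 mm ahead of it and the grasp point (between the pads) lies 171 mm ahead of it; x points along the fingers, y is the direction in which the jaws open and shut, and the axes are right-handed (so a half turn about x gives the same grasp; the last joint's range is limited). The gripper opens to 95 mm and grips with 3 to 60 N. Pads are 20 mm wide; open, the fingers measure 119 mm over their backs; the gripper's body (75 mm by 180 mm) begins 59 mm behind the grasp point.
Start: joints at [1.041, 0.491, 1.559, -0, 1.092, -0.106], TCP at [256.994, 569.718, 404.761] pointing down, gripper open.
Joint ranges: [-3.1, 3.1], [-0.84, 2.19], [0.05, 2.79], [-1.13, 4.28], [0.06, 2.93], [-2.69, 2.69]. Speed limits (rad/s): [2.22, 2.22, 2.79, 3.14, 3.14, 3.14].

## Interface

Orientations are given as [roll, pitch, yaw] about the fixed x, y, z axes, in that order (R = Rz(yaw) Ry(pitch) Rx(roll)).
In Python, from cell import env, eyes gives the robot as it stands. The module is installed in compiled form; this text tells all that it offers.
- The arm moves only by the tool jog_arm, never from a script. Its argument "deltas" is one flat list of numbers, 7 for each row, row after row: the shift along the tool's x, y, z in mm, then the turn, a rotation vector about the tool's x, y, z in rad, then the opening, from 0 (shut) to 1 (fully open). A call has 1 to 10 rows; each row shifts and turns the pose as measured when the row begins, along the tool's axes as they then stand; what a row does not reach is not made up. A row lasts 1/8 s, in which the tool goes at most 62.5 mm and 10.7 degrees, less where a joint would pass 70% of its speed; a pose out of reach is approached as far as the arm can. A call is refused whole if a number of a shift passes 62.5 or a number of a turn 0.188, either way. A call with a gripper value outside its range is refused whole. The fingers move at their own pace and stop on an object; the grip force is fixed at half the most. Time passes only in rows, so rows that do not move let the fingers close. It gives the time, the measured TCP pose, the force and the opening at its end, in the units of the state.
- env.state(): the state, without advancing time (a new reading comes with each control period).
- eyes.read_camera(name): name is "scene" or "top"; returns a dict with "image" (480x640x3 uint8, red, green, blue), "fovy" (degrees; the focal length in pixels is half the picture's height over the tangent of half this angle, whatever the lens; pixels are square), "cx", "cy" (the principal point, pixels), "dist" ([k1, k2, p1, p2, k3] as OpenCV has them; the pictures are not rectified), "world_from_camera" (4x4, takes a point from camera to world coordinates). Camera axes: x right, y up, looking along -z (the intrinsics and any distortion apply to the point x, -y, -z); pixel columns grow to the right and rows downward; lengths in mm; the calibration is good to about 2 mm. A picture is of the moment at which its call begins. There is no depth.
- env.job_done(): hands the job in, once; it reports no verdict.
The state is a dict: "t": time; "joints": joint angles; "qvel": joint speeds; "tau": joint torques, N m; "eef_pos": TCP position; "tcp_rot": TCP orientation; "ft_force": force on the tool from outside, world axes, zero at the start; "moment": the same for the moment, N m; "opening": opening from 0.0 (shut) to 1.0 (fully open).
Only numpy, scipy, OpenCV 4.12 (cv2) and the standard library are available. Lean on these libraries where they do the work, as an engineer would, in place of code of your own. Each camera call takes 0.05 s, during which the arm holds its last target.

## Working session

There is one attempt and no reset: what is moved stays moved. The work goes in short steps, Python scripts to look and compute and a tool call to move; the robot and the scene stay as the last step left them, time stands still between calls to the robot, and variables do not carry over. Pictures are saved under pics/ and viewed, and the job is handed in when it is done.

Besides the shell and the picture viewer there is one more tool, called after "Request:" as a command line: name --argument value ..., lists and objects as JSON in quotes. jog_arm: Moves the arm, as the interface text tells. Its arguments: {"type":"object","properties":{"deltas":{"type":"array","items":{"type":"number"}}},"required":["deltas"]}

```bash
mkdir -p pics
python3 - <<'E'
from cell import env, eyes
import cv2,pickle
d={}
for n in("scene","top"):
    c=eyes.read_camera(n); d[n]=c
    cv2.imwrite(f"pics/{n}0.png",c["image"][:,:,::-1])
    print(n,c["fovy"],c["cx"],c["cy"],c["dist"]);print(c["world_from_camera"])
pickle.dump(d,open("c0.pkl","wb"))
print(env.state())
E
```

```text
scene 43.669960054247404 310.7235834164338 236.952218673647 [0.00315942 0.         0.         0.         0.        ]
[[-3.59355945e-01 -8.11603915e-01  4.60610888e-01  1.19312546e+03]
 [ 9.33155482e-01 -3.07664583e-01  1.85912215e-01  2.95040877e+02]
 [-9.17342455e-03  4.96630235e-01  8.67913739e-01  1.44573032e+03]
 [ 0.00000000e+00  0.00000000e+00  0.00000000e+00  1.00000000e+00]]
top 52.64754108839886 317.4372632032604 234.21731971606556 [0.00254563 0.         0.         0.         0.        ]
[[ 8.01631141e-03  9.94224541e-01 -1.07020098e-01  3.53625036e+02]
 [-9.99886999e-01  9.33071462e-03  1.17867571e-02  1.51496222e+01]
 [ 1.27172571e-02  1.06913519e-01  9.94186990e-01  1.28675886e+03]
 [ 0.00000000e+00  0.00000000e+00  0.00000000e+00  1.00000000e+00]]
{'t': 0.1, 'joints': array([ 1.04139519e+00,  4.91444053e-01,  1.55939993e+00,  3.05762455e-05,
        1.09169356e+00, -1.05631452e-01]), 'qvel': array([ 0.00361174, -0.00044865, -0.00294945, -0.00137541, -0.00216221,
        0.00044041]), 'tau': array([ 2.87554656e-03, -6.13623333e+01, -2.58610386e+01,  6.94167917e-02,
        4.70435678e-02, -4.66943561e-05]), 'eef_pos': array([256.97419288, 569.6825715 , 404.25047809]), 'tcp_rot': array([-1.705122  ,  1.56985105, -2.1289058 ]), 'ft_force': array([-0.34107198,  0.38594493, -0.24958859]), 'moment': array([-0.029871  , -0.02779458,  0.00207509]), 'opening': 1.0021297725350249}
```

View pics/scene0.png

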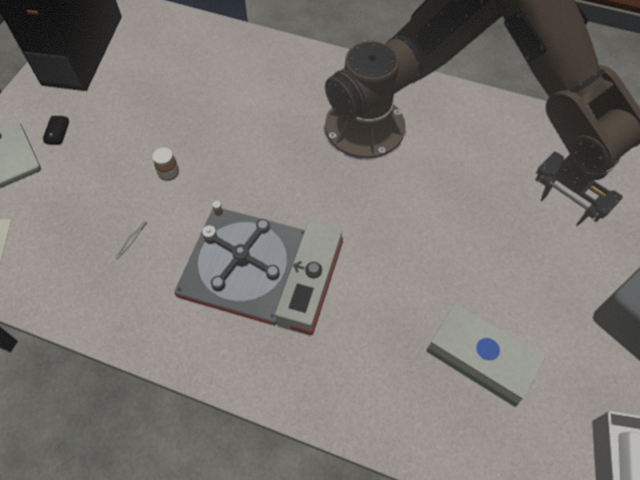

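View pics/top0.png

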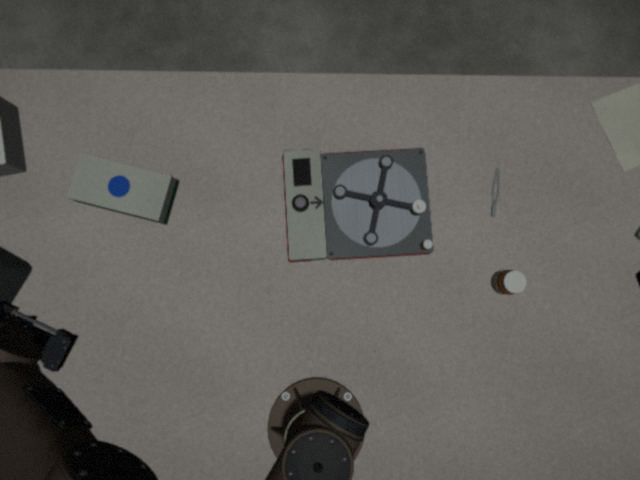

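The changer is centred near (378,200) in the top view. The block with key (301,202) and arrow (318,202) is on its left, and the crucible is at (419,206), almost opposite the arrow. I'll zoom in to measure these.

Run:
```python
import cv2,pickle
d=pickle.load(open("c0.pkl","rb"))
a=d["top"]["image"][140:270,275:445,::-1]
cv2.imwrite("pics/topz.png",cv2.resize(a,None,fx=4.5,fy=4.5,interpolation=cv2.INTER_CUBIC))
a=d["scene"]["image"][195:340,170:350,::-1]
cv2.imwrite("pics/scenez.png",cv2.resize(a,None,fx=4,fy=4,interpolation=cv2.INTER_CUBIC))
```

```text
(no output)
```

View pics/topz.png

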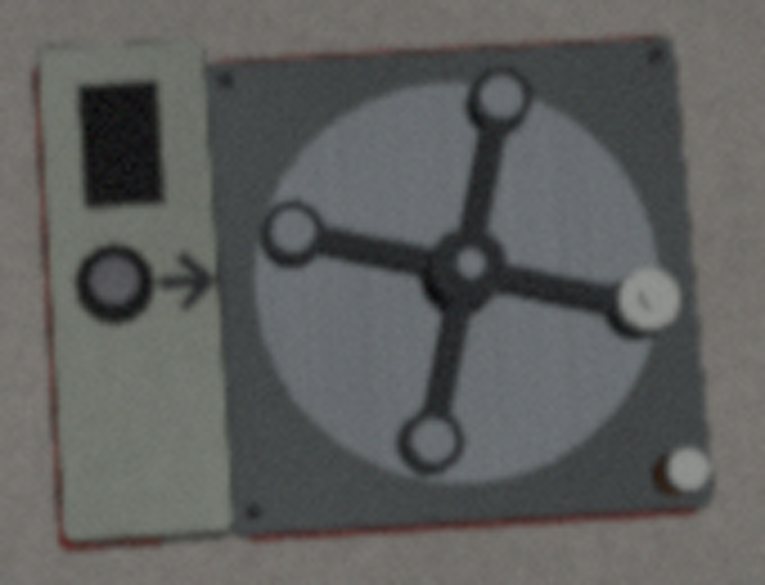

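View pics/scenez.png

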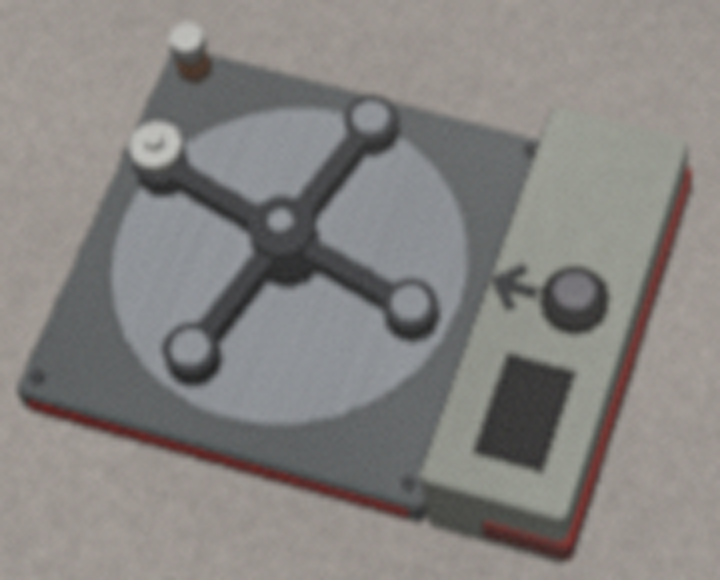

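```bash
cat > h.py <<'E'
import numpy as np,cv2
def proj(c,P):
    P=np.atleast_2d(P).astype(float); T=np.linalg.inv(c["world_from_camera"])
    q=P@T[:3,:3].T+T[:3,3]; q=q*[1,-1,-1]
    f=240/np.tan(np.radians(c["fovy"])/2)
    K=np.array([[f,0,c["cx"]],[0,f,c["cy"]],[0,0,1]])
    return cv2.projectPoints(q.reshape(-1,1,3),np.zeros(3),np.zeros(3),K,np.array(c["dist"]))[0].reshape(-1,2)
def back(c,uv,z):
    f=240/np.tan(np.radians(c["fovy"])/2)
    K=np.array([[f,0,c["cx"]],[0,f,c["cy"]],[0,0,1]])
    n=cv2.undistortPoints(np.array(uv,float).reshape(-1,1,2),K,np.array(c["dist"])).reshape(-1,2)
    W=c["world_from_camera"]; r=np.c_[n[:,0],-n[:,1],-np.ones(len(n))]@W[:3,:3].T
    return W[:3,3]+r*((z-W[2,3])/r[:,2])[:,None]
E
python3 - <<'E'
import pickle,numpy as np
from h import *
from scipy.optimize import least_squares
d=pickle.load(open("c0.pkl","rb"))
top={'cap':(470,263),'cru':(648,296),'h1':(500,98),'h2':(293,232),'h3':(431,440),'arrow':(211,281),'key':(114,283),'cdn':(207,45),'c_far':(672,40),'c_bl':(43,45),'c_br':(66,540),'dk':(706,508)}
sc={'cap':(280,220),'cru':(157,143),'h1':(193,350),'h2':(411,305),'h3':(371,118),'arrow':(496,281),'key':(575,288)}
def px(p,z,o): return (np.array(p)+.5)/z-.5+o
obs=[('top',k,px(v,4.5,[275,140])) for k,v in top.items()]+[('scene',k,px(v,4,[170,195])) for k,v in sc.items()]
def pts(p):
    x,y,yaw,th,kz=p[:5]
    def ch(X,Y,Z): return [x+X*np.cos(yaw)-Y*np.sin(yaw),y+X*np.sin(yaw)+Y*np.cos(yaw),Z]
    def car(k,Z): a=np.pi/2+th+k*np.pi/2; return ch(100*np.cos(a),100*np.sin(a),Z)
    return {'cap':ch(0,0,93),'cru':car(0,106),'h1':car(1,80),'h2':car(2,80),'h3':car(3,80),'arrow':ch(0,145,90),'key':ch(0,198,kz),
     'c_bl':ch(140,235,85),'c_br':ch(-140,235,85),'dk':ch(-140,-140,35),'c_far':ch(140,-140,35),'cdn':ch(140,140,85)}
def res(p):
    P=pts(p); r=[]
    for n,k,uv in obs:
        r+=list(proj(d[n],P[k])[0]+ (p[5:7] if n=='top' else p[7:9])-uv)
    r+=list(p[5:9]/1.5)
    return np.array(r)
s=None
for th0 in(np.pi,):
  s=least_squares(res,[600,-80,0,th0,98,0,0,0,0],x_scale=[10,10,.1,.1,5,1,1,1,1],loss='soft_l1')
  print(s.x,s.cost)
  r=res(s.x)[:-4].reshape(-1,2)
  for o,e in zip(obs,r): print(o[0],o[1],e.round(2))
p=s.x.copy();P=pts(p)
for k in P: print(k,np.round(P[k],1))
for n,k in(('top','cru'),('scene','cru'),('top','cap'),('scene','cap')):
  uv=[o[2] for o in obs if o[:2]==(n,k)]; print(n,k,back(d[n],uv,106 if k=='cru' else 93))
v0=back(d['top'],[px((690,468),4.5,[275,140])],80);print('vial',v0)
E
```

```text
[ 5.74681394e+02 -1.52022771e+02  6.74522249e-02  2.87779015e+00
  1.10161737e+02  1.42265968e-01  4.64951819e-01  2.19826855e-01
  4.09782778e-01] 7.0045276290342695
top cap [0.04 0.38]
top cru [0.9  0.28]
top h1 [0.1  0.08]
top h2 [-0.12  0.19]
top h3 [0.42 0.54]
top arrow [-0.33 -0.14]
top key [-0.14 -0.79]
top cdn [-0.83 -1.76]
top c_far [ 0.82 -1.03]
top c_bl [-1.76  0.27]
top c_br [-1.02  0.43]
top dk [2.2  0.11]
scene cap [0.41 0.3 ]
scene cru [-0.65 -0.76]
scene h1 [-0.39 -0.23]
scene h2 [ 0.14 -0.23]
scene h3 [0.13 0.16]
scene arrow [0.01 0.19]
scene key [0.15 0.26]
cap [ 574.7 -152.    93. ]
cru [ 555.2 -250.1  106. ]
h1 [ 672.8 -171.5   80. ]
h2 [594.2 -53.9  80. ]
h3 [ 476.6 -132.5   80. ]
arrow [564.9  -7.4  90. ]
key [561.3  45.5 110.2]
c_bl [698.5  91.9  85. ]
c_br [419.2  73.   85. ]
dk [ 444.4 -301.1   35. ]
c_far [ 723.8 -282.3   35. ]
cdn [704.9  -2.9  85. ]
top cru [[ 554.70021984 -248.22270599  106.        ]]
scene cru [[ 557.53781759 -246.4307873   106.        ]]
top cap [[ 574.46775139 -152.27773104   93.        ]]
scene cap [[ 575.164277   -152.35199223   93.        ]]
vial [[ 462.46800982 -276.06331718   80.        ]]
```

```bash
cat > g.py <<'E'
import sys,numpy as np
from cell import env
from scipy.spatial.transform import Rotation as Ro
s=env.state(); R=Ro.from_euler('xyz',s['tcp_rot']).as_matrix()
def show():
    np.set_printoptions(precision=3,suppress=True)
    print('t',s['t'],'pos',s['eef_pos'].round(1),'F',s['ft_force'].round(1),'op',round(s['opening'],3),'q',s['joints'].round(2));print(R)
def to(*W):
    p=s['eef_pos'].copy()
    for w in W:
        w=np.array(w,float); print(w.round(1),'->',(R.T@(w-p)).round(1)); p=w
E
python3 -c "
from g import *
show(); to((551.9,-103,360),(551.9,-103,253))"
```

```text
t 0.1 pos [257.  569.7 404.3] F [-0.3  0.4 -0.2] op 1.002 q [ 1.04  0.49  1.56  0.    1.09 -0.11]
[[-0.001  0.411  0.912]
 [-0.001  0.912 -0.411]
 [-1.    -0.001 -0.   ]]
[ 551.9 -103.   360. ] -> [  44.6 -491.9  545.5]
[ 551.9 -103.   253. ] -> [107.    0.1   0. ]
```

Request:
jog_arm --deltas '[4, -35, 39, 0, 0, 0, 0, 4, -35, 39, 0, 0, 0, 0, 4, -35, 39, 0, 0, 0, 0, 4, -35, 39, 0, 0, 0, 0, 4, -35, 39, 0, 0, 0, 0, 4, -35, 39, 0, 0, 0, 0, 4, -35, 39, 0, 0, 0, 0, 4, -35, 39, 0, 0, 0, 0, 4, -35, 39, 0, 0, 0, 0, 0, 0, 0, 0, 0, 0, 0]'

```text
t: 1.35
eef_pos: [452.5, 125.3, 365.3]
tcp_rot: [-1.942, 1.568, -2.364]
ft_force: [-0.7, 0.6, 0.5]
opening: 0.023
```

```bash
python3 -c "
from g import *
show(); to((551.9,-103,340),(551.9,-103,253))"
```

```text
t 1.35 pos [452.5 125.3 365.3] F [-0.7  0.6  0.5] op 0.023 q [ 0.13  0.32  1.97 -0.    0.84 -1.02]
[[-0.002  0.41   0.912]
 [-0.002  0.912 -0.41 ]
 [-1.    -0.003 -0.001]]
[ 551.9 -103.   340. ] -> [  25.6 -167.4  184.2]
[ 551.9 -103.   253. ] -> [87.   0.2  0.1]
```

Request:
jog_arm --deltas '[5, -34, 37, 0, 0, 0, 0, 5, -34, 37, 0, 0, 0, 0, 5, -34, 37, 0, 0, 0, 0, 5, -34, 37, 0, 0, 0, 0, 5, -31, 35, 0, 0, 0, 0, 0, 0, 0, 0, 0, 0, 0]'

```text
t: 2.1
eef_pos: [553.8, -104.1, 339.2]
tcp_rot: [-2.516, 1.568, -2.934]
ft_force: [0.1, 0.3, 0.7]
opening: 0.002
```

```bash
python3 -c "
from g import *
show(); to((551.9,-103,320),(551.9,-103,253))"
```

```text
t 2.1 pos [ 553.8 -104.1  339.2] F [0.1 0.3 0.7] op 0.002 q [-0.3   0.48  1.78 -0.    0.88 -1.45]
[[-0.003  0.406  0.914]
 [-0.001  0.914 -0.406]
 [-1.    -0.002 -0.003]]
[ 551.9 -103.   320. ] -> [19.2  0.3 -2.1]
[ 551.9 -103.   253. ] -> [67.   0.1  0.2]
```

Request:
jog_arm --deltas '[22, 0, -1, 0, 0, 0, 0, 22, 0, -1, 0, 0, 0, 0, 22, 0, 0, 0, 0, 0, 0, 20, 0, 0, 0, 0, 0, 0, 0, 0, 0, 0, 0, 0, 0]'

```text
t: 2.72
eef_pos: [550.4, -95.9, 251.4]
tcp_rot: [-2.899, 1.566, 2.971]
ft_force: [0.1, -0.1, 0.4]
opening: 0.004
```

```bash
cat > arc.py <<'E'
from g import *
H=np.array([574.7,-152.0])
def arc(a0,a1,n,r=54,z=253):
    p=s['eef_pos'].copy()
    print('ang',np.degrees(np.arctan2(*(p[:2]-H)[::-1])),'r',np.hypot(*(p[:2]-H)))
    for a in np.radians(np.linspace(a0,a1,n)):
        w=np.array([*(H+r*np.array([np.cos(a),np.sin(a)])),z]); print(round(np.degrees(a)),w.round(0),(R.T@(w-p)).round(1)); p=w
E
python3 - <<'E'
from arc import *
import cv2
from cell import eyes
c=eyes.read_camera('top'); a=c["image"][140:270,275:445,::-1]
cv2.imwrite("pics/top1.png",cv2.resize(a,None,fx=4.5,fy=4.5,interpolation=cv2.INTER_CUBIC))
show(); arc(110,65,10)
E
```

```text
t 2.725 pos [550.4 -95.9 251.4] F [ 0.1 -0.1  0.4] op 0.004 q [-0.29  0.6   1.86 -0.    0.68 -1.45]
[[-0.005  0.402  0.916]
 [ 0.001  0.916 -0.402]
 [-1.    -0.001 -0.005]]
ang 113.42813220424829 r 61.13282633769001
110 [ 556. -101.  253.] [-1.6 -2.6  7.5]
105 [ 561. -100.  253.] [-0.   3.1  3.5]
100 [565. -99. 253.] [-0.   2.8  3.8]
95 [570. -98. 253.] [-0.   2.4  4. ]
90 [575. -98. 253.] [-0.   2.1  4.2]
85 [579. -98. 253.] [-0.   1.7  4.4]
80 [584. -99. 253.] [-0.   1.3  4.5]
75 [ 589. -100.  253.] [-0.   0.9  4.6]
70 [ 593. -101.  253.] [-0.   0.5  4.7]
65 [ 598. -103.  253.] [-0.   0.1  4.7]
```

View pics/top1.png

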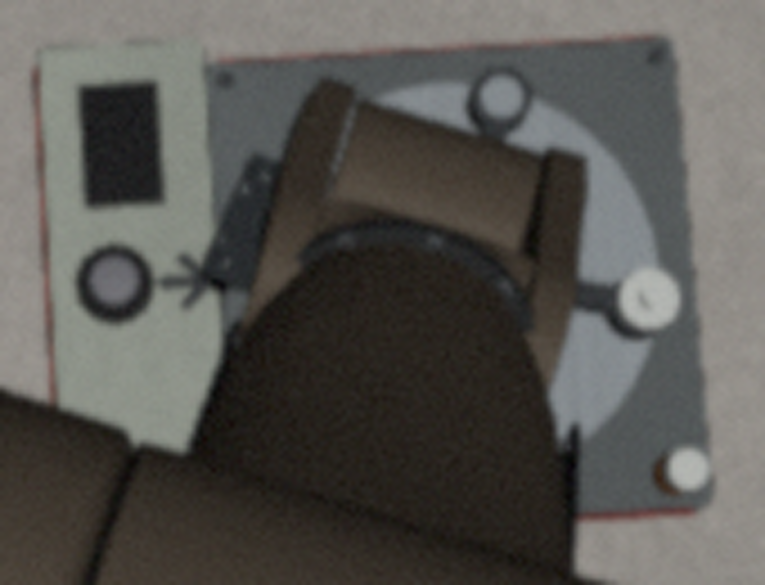

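The top view shows the finger down between two arms, with the crucible still at zoomed (648,296), so the carousel hasn't moved. I'll start pushing.

Request:
jog_arm --deltas '[-1.5, -2.5, 7.5, 0, 0, 0, 0, 0, 3, 3.5, 0, 0, 0, 0, 0, 3, 4, 0, 0, 0, 0, 0, 2.5, 4, 0, 0, 0, 0, 0, 2, 4, 0, 0, 0, 0, 0, 1.5, 4.5, 0, 0, 0, 0, 0, 1.5, 4.5, 0, 0, 0, 0, 0, 1, 4.5, 0, 0, 0, 0]'

```text
t: 3.78
eef_pos: [590.8, -99.1, 255.9]
tcp_rot: [-2.804, 1.566, 3.066]
ft_force: [-4.2, -0.2, 0.1]
opening: 0.005
```

Run:
```python
from arc import *
import cv2
from cell import eyes
c=eyes.read_camera('top'); a=c["image"][140:270,275:445,::-1]
cv2.imwrite("pics/top2.png",cv2.resize(a,None,fx=4.5,fy=4.5,interpolation=cv2.INTER_CUBIC))
show(); arc(85,30,12)
```

```text
t 3.775 pos [590.8 -99.1 255.9] F [-4.2 -0.2  0.1] op 0.005 q [-0.28  0.64  1.76 -0.    0.75 -1.43]
[[-0.005  0.401  0.916]
 [ 0.     0.916 -0.401]
 [-1.    -0.002 -0.004]]
ang 73.09383969325226 r 55.308918439346904
85 [579. -98. 253.] [  3.   -3.8 -10.8]
80 [584. -99. 253.] [-0.   1.3  4.5]
75 [ 589. -100.  253.] [-0.   0.9  4.6]
70 [ 593. -101.  253.] [-0.   0.5  4.7]
65 [ 598. -103.  253.] [-0.   0.1  4.7]
60 [ 602. -105.  253.] [-0.  -0.3  4.7]
55 [ 606. -108.  253.] [-0.  -0.7  4.7]
50 [ 609. -111.  253.] [-0.  -1.1  4.6]
45 [ 613. -114.  253.] [-0.  -1.5  4.5]
40 [ 616. -117.  253.] [-0.  -1.9  4.3]
35 [ 619. -121.  253.] [-0.  -2.3  4.1]
30 [ 621. -125.  253.] [-0.  -2.6  3.9]
```

View pics/top2.png

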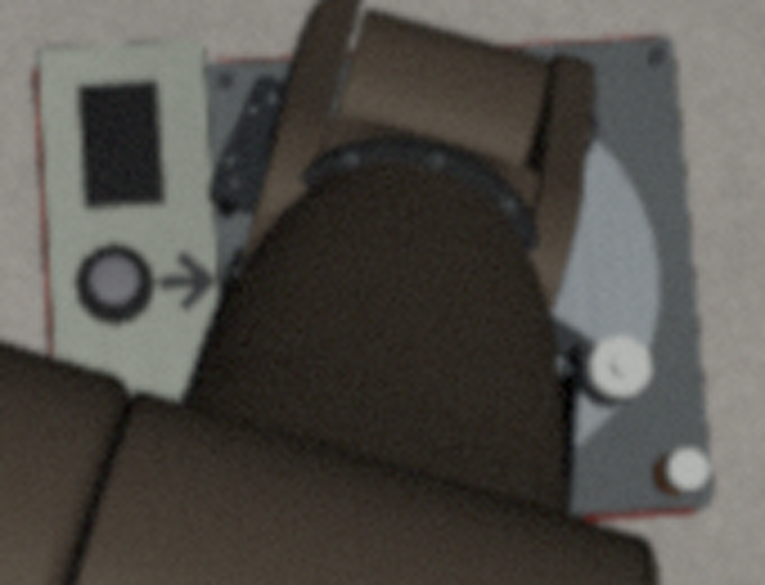

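The crucible has moved clockwise to zoomed (618,368) with a steady 4 N push. I'll continue.

Request:
jog_arm --deltas '[1, 0, 4.5, 0, 0, 0, 0, 0.5, 0, 4.5, 0, 0, 0, 0, 0.5, -0.5, 4.5, 0, 0, 0, 0, 0.5, -1, 4.5, 0, 0, 0, 0, 0.5, -1.5, 4.5, 0, 0, 0, 0, 0.5, -2, 4.5, 0, 0, 0, 0, 0, -2.5, 4, 0, 0, 0, 0, 0, -2.5, 4, 0, 0, 0, 0]'

```text
t: 4.82
eef_pos: [621.4, -123.5, 252.1]
tcp_rot: [-2.984, 1.567, 2.886]
ft_force: [-3.1, 1.7, 0.1]
opening: 0.007
```

Run:
```python
from arc import *
show(); arc(40,-20,13)
```

```text
t 4.825 pos [ 621.4 -123.5  252.1] F [-3.1  1.7  0.1] op 0.007 q [-0.3   0.68  1.67 -0.    0.79 -1.46]
[[-0.003  0.401  0.916]
 [ 0.001  0.916 -0.401]
 [-1.    -0.001 -0.004]]
ang 31.387041680101493 r 54.67493985011004
40 [ 616. -117.  253.] [-0.8  3.6 -7.4]
35 [ 619. -121.  253.] [-0.  -2.3  4.1]
30 [ 621. -125.  253.] [-0.  -2.6  3.9]
25 [ 624. -129.  253.] [-0.  -3.   3.7]
20 [ 625. -134.  253.] [-0.  -3.3  3.4]
15 [ 627. -138.  253.] [-0.  -3.5  3.1]
10 [ 628. -143.  253.] [-0.  -3.8  2.8]
5 [ 628. -147.  253.] [-0.  -4.   2.4]
0 [ 629. -152.  253.] [-0.  -4.2  2.1]
-5 [ 628. -157.  253.] [-0.  -4.4  1.7]
-10 [ 628. -161.  253.] [-0.  -4.5  1.3]
-15 [ 627. -166.  253.] [-0.  -4.6  0.9]
-20 [ 625. -170.  253.] [ 0.  -4.7  0.5]
```

Request:
jog_arm --deltas '[0, -3, 3.8, 0, 0, 0, 0, 0, -3.2, 3.5, 0, 0, 0, 0, 0, -3.5, 3.2, 0, 0, 0, 0, 0, -3.8, 2.8, 0, 0, 0, 0, 0, -4, 2.4, 0, 0, 0, 0, 0, -4.2, 2, 0, 0, 0, 0, 0, -4.4, 1.7, 0, 0, 0, 0, 0, -4.5, 1.3, 0, 0, 0, 0]'

```text
t: 5.82
eef_pos: [628.9, -162.2, 252.1]
tcp_rot: [3.059, 1.568, 2.646]
ft_force: [-1.4, 4.7, 0.8]
opening: 0.006
```

Run:
```python
from arc import *
show(); arc(0,-70,15)
```

```text
t 5.825 pos [ 628.9 -162.2  252.1] F [-1.4  4.7  0.8] op 0.006 q [-0.35  0.7   1.63  0.    0.82 -1.51]
[[-0.002  0.401  0.916]
 [ 0.001  0.916 -0.401]
 [-1.     0.    -0.003]]
ang -10.654851477566773 r 55.11921151518462
0 [ 629. -152.  253.] [-0.9  9.3 -4.2]
-5 [ 628. -157.  253.] [-0.  -4.4  1.7]
-10 [ 628. -161.  253.] [-0.  -4.5  1.3]
-15 [ 627. -166.  253.] [-0.  -4.6  0.9]
-20 [ 625. -170.  253.] [-0.  -4.7  0.5]
-25 [ 624. -175.  253.] [-0.  -4.7  0.1]
-30 [ 621. -179.  253.] [-0.  -4.7 -0.3]
-35 [ 619. -183.  253.] [ 0.  -4.7 -0.7]
-40 [ 616. -187.  253.] [ 0.  -4.6 -1.1]
-45 [ 613. -190.  253.] [ 0.  -4.5 -1.5]
-50 [ 609. -193.  253.] [ 0.  -4.3 -1.9]
-55 [ 606. -196.  253.] [ 0.  -4.1 -2.3]
-60 [ 602. -199.  253.] [ 0.  -3.9 -2.6]
-65 [ 598. -201.  253.] [ 0.  -3.7 -3. ]
-70 [ 593. -203.  253.] [ 0.  -3.4 -3.3]
```

Request:
jog_arm --deltas '[0, -4.6, 0.7, 0, 0, 0, 0, 0, -4.7, 0.3, 0, 0, 0, 0, 0, -4.7, -0.1, 0, 0, 0, 0, 0, -4.7, -0.6, 0, 0, 0, 0, 0, -4.6, -1, 0, 0, 0, 0, 0, -4.5, -1.4, 0, 0, 0, 0, 0, -4.3, -1.9, 0, 0, 0, 0, 0, -4, -2.3, 0, 0, 0, 0]'

```text
t: 6.82
eef_pos: [607.9, -195.0, 252.5]
tcp_rot: [0.76, 1.57, 0.347]
ft_force: [3.0, 3.6, -0.2]
opening: 0.006
```

Run:
```python
from arc import *
import cv2
from cell import eyes
for n,(r,c0,z) in dict(top=(140,275,4.5),scene=(195,170,4)).items():
  c=eyes.read_camera(n); a=c["image"][r:r+145,c0:c0+178,::-1]
  cv2.imwrite(f"pics/{n}3.png",cv2.resize(a,None,fx=z,fy=z,interpolation=cv2.INTER_CUBIC))
show(); arc(-50,-70,5)
```

```text
t 6.825 pos [ 607.9 -195.   252.5] F [ 3.   3.6 -0.2] op 0.006 q [-0.41  0.68  1.66  0.    0.8  -1.57]
[[ 0.001  0.401  0.916]
 [ 0.     0.916 -0.401]
 [-1.     0.001  0.001]]
ang -52.33129327978896 r 54.320899180185606
-50 [ 609. -193.  253.] [-0.5  2.1  0.7]
-55 [ 606. -196.  253.] [-0.  -4.1 -2.3]
-60 [ 602. -199.  253.] [-0.  -3.9 -2.6]
-65 [ 598. -201.  253.] [-0.  -3.7 -3. ]
-70 [ 593. -203.  253.] [-0.  -3.4 -3.3]
```

View pics/top3.png

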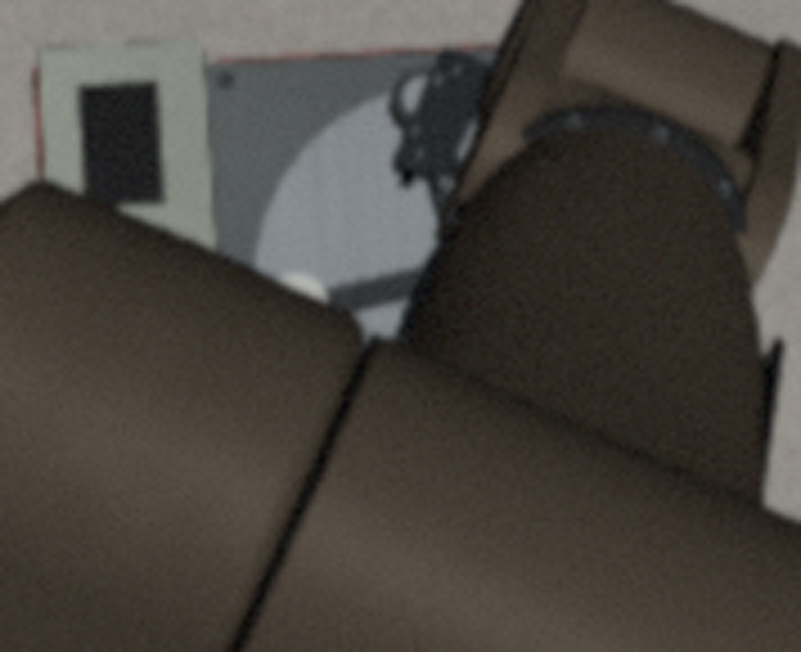

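View pics/scene3.png

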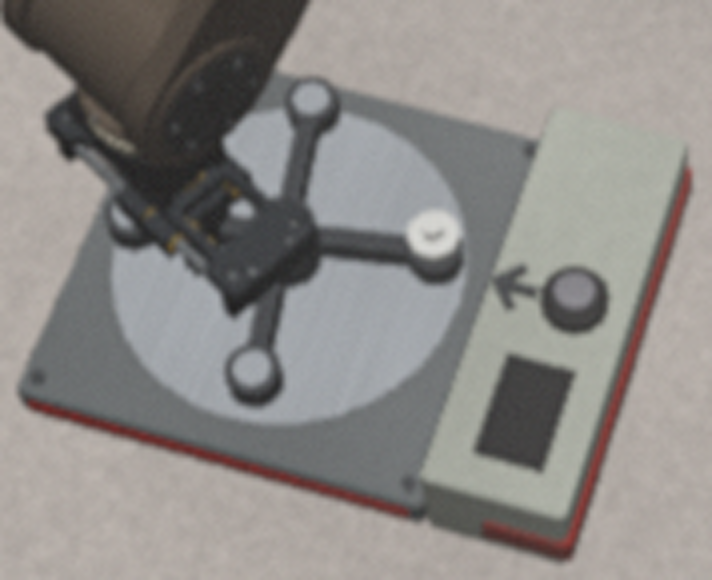

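```bash
cat > ang.py <<'E'
import pickle,numpy as np
from h import *
d=pickle.load(open("c0.pkl","rb"))
def px(p,z,o): return (np.array(p)+.5)/z-.5+o
def P(n,p): return px(p,4.5,[275,140]) if n=='top' else px(p,4,[170,195])
def dirs(n,pts,hub):
    c=d[n]; h=back(c,[P(n,hub)],93)[0]; o={}
    for k,(uv,z) in pts.items():
        w=back(c,[P(n,uv)],z)[0]-h; o[k]=(round(float(np.degrees(np.arctan2(w[1],w[0]))),2),round(float(np.hypot(*w[:2])),1))
    return h.round(1),o
E
python3 - <<'E'
from ang import *
print(dirs('top',{'arrow':((211,281),90),'key':((114,283),110),'cru':((648,296),106),'h1':((500,98),80),'h2':((293,232),80),'h3':((431,440),80)},(470,263)))
print(dirs('scene',{'arrow':((496,281),90),'key':((575,288),110),'cru':((157,143),106),'h1':((193,350),80),'h2':((411,305),80),'h3':((371,118),80)},(280,220)))
print(dirs('scene',{'cru':((433,232),106),'h2':((255,367),80),'h0':((313,100),80)},(280,220)))
E
```

```text
(array([ 574.5, -152.3,   93. ]), {'arrow': (94.4, 144.2), 'key': (94.71, 197.7), 'cru': (-101.64, 98.0), 'h1': (-11.25, 99.2), 'h2': (78.97, 99.5), 'h3': (168.17, 99.8)})
(array([ 575.2, -152.4,   93. ]), {'arrow': (93.87, 146.1), 'key': (93.92, 198.6), 'cru': (-100.61, 95.7), 'h1': (-9.76, 100.1), 'h2': (78.26, 101.4), 'h3': (168.26, 100.0)})
(array([ 575.2, -152.4,   93. ]), {'cru': (101.8, 101.0), 'h2': (14.43, 98.6), 'h0': (-167.51, 99.4)})
```

The scene view shows the crucible at (433,232), about 8.5° short of the arrow direction. I'll take smaller steps now.

Request:
jog_arm --deltas '[0, -1.8, -1.2, 0, 0, 0, 0, 0, -1.8, -1.2, 0, 0, 0, 0, 0, -1.8, -1.3, 0, 0, 0, 0, 0, 0, 0, 0, 0, 0, 0]'

```text
t: 7.42
eef_pos: [602.0, -198.9, 252.6]
tcp_rot: [0.236, 1.57, -0.177]
ft_force: [1.1, 2.2, -0.5]
opening: 0.006
```

Run:
```python
from arc import *
import cv2
from cell import eyes
for n,(r,c0,z) in dict(scene=(195,170,4)).items():
  c=eyes.read_camera(n); a=c["image"][r:r+145,c0:c0+180,::-1]
  cv2.imwrite(f"pics/{n}4.png",cv2.resize(a,None,fx=z,fy=z,interpolation=cv2.INTER_CUBIC))
show(); arc(-57,-63,4)
```

```text
t 7.425 pos [ 602.  -198.9  252.6] F [ 1.1  2.2 -0.5] op 0.006 q [-0.42  0.68  1.67  0.    0.79 -1.58]
[[ 0.001  0.401  0.916]
 [-0.     0.916 -0.401]
 [-1.     0.     0.001]]
ang -59.840886191044454 r 54.27369269925427
-57 [ 604. -197.  253.] [-0.4  2.4  1.3]
-59 [ 603. -198.  253.] [-0.  -1.6 -1.1]
-61 [ 601. -199.  253.] [-0.  -1.5 -1.1]
-63 [ 599. -200.  253.] [-0.  -1.5 -1.2]
```

View pics/scene4.png

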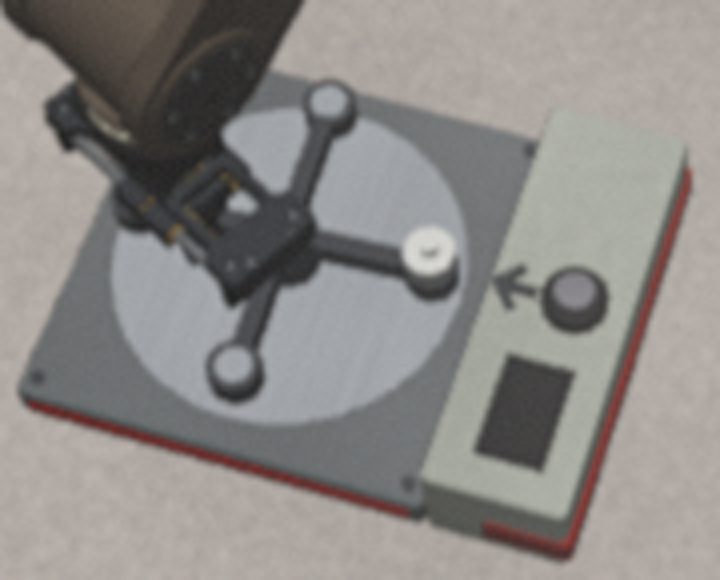

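Run:
```python
from ang import *
print(dirs('scene',{'cru':((429,250),106),'h2':((236,363),80),'h0':((331,102),80)},(280,220)))
```

```text
(array([ 575.2, -152.4,   93. ]), {'cru': (94.41, 101.8), 'h2': (7.17, 98.0), 'h0': (-174.51, 100.4)})
```

Request:
jog_arm --deltas '[0, 4.8, 3.6, 0, 0, 0, 0, -20, 0, 0, 0, 0, 0, 0, -40, 0, 0, 0, 0, 0, 0, -45, 10, -10, 0, 0, 0, 0, 0, 45, -40, 0, 0, 0, 0, 0, 45, -40, 0, 0, 0, 0, 0, 45, -40, 0, 0, 0, 0, 0, 45, -40, 0, 0, 0, 0, 0, 45, -40, 0, 0, 0, 0, 0, 45, -40, 0, 0, 0, 0]'

```text
t: 8.72
eef_pos: [489.8, 168.0, 360.5]
tcp_rot: [-1.074, 1.568, -1.492]
ft_force: [0.4, 1.3, -0.6]
opening: 0.004
```

Request:
jog_arm --deltas '[0, 45, -40, 0, 0, 0, 0, 0, 45, -40, 0, 0, 0, 0, 0, 45, -40, 0, 0, 0, 0, 0, 45, -40, 0, 0, 0, 0, 0, 0, 0, 0, 0, 0, 0]'

```text
t: 9.35
eef_pos: [411.8, 408.7, 360.4]
tcp_rot: [-0.689, 1.567, -1.102]
ft_force: [0.1, -0.1, -0.1]
opening: 0.006
```

```bash
cat > snap.py <<'E'
import sys,cv2,pickle
from cell import eyes
from g import show
t=sys.argv[1]; d={}
for n,(r,c0,z) in dict(top=(140,275,4.5),scene=(195,170,4)).items():
  c=eyes.read_camera(n); d[n]=c; a=c["image"][r:r+(130 if n=='top' else 145),c0:c0+(170 if n=='top' else 180),::-1]
  cv2.imwrite(f"pics/{n}{t}.png",cv2.resize(a,None,fx=z,fy=z,interpolation=cv2.INTER_CUBIC))
pickle.dump(d,open(f"c{t}.pkl","wb")); show()
E
python3 snap.py 5
```

```text
t 9.35 pos [411.8 408.7 360.4] F [ 0.1 -0.1 -0.1] op 0.006 q [ 0.67  0.48  1.72 -0.    0.94 -0.49]
[[ 0.002  0.401  0.916]
 [-0.003  0.916 -0.401]
 [-1.    -0.002  0.003]]
```

View pics/top5.png

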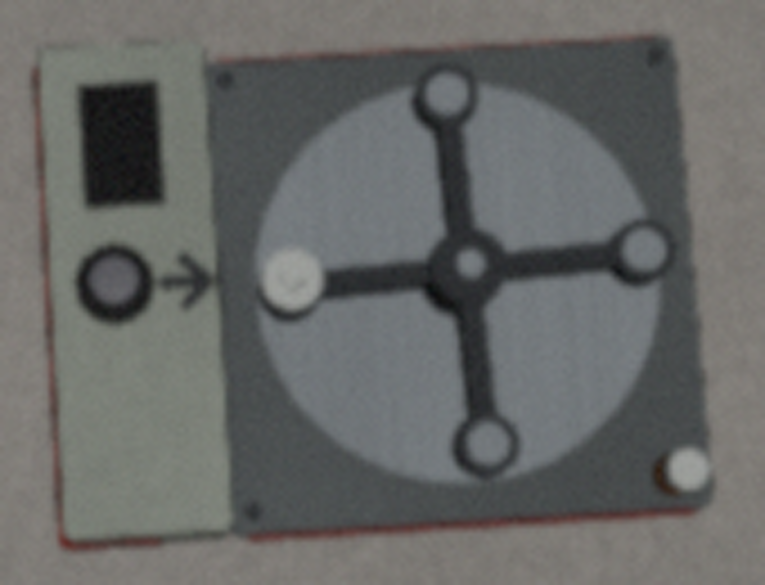

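View pics/scene5.png

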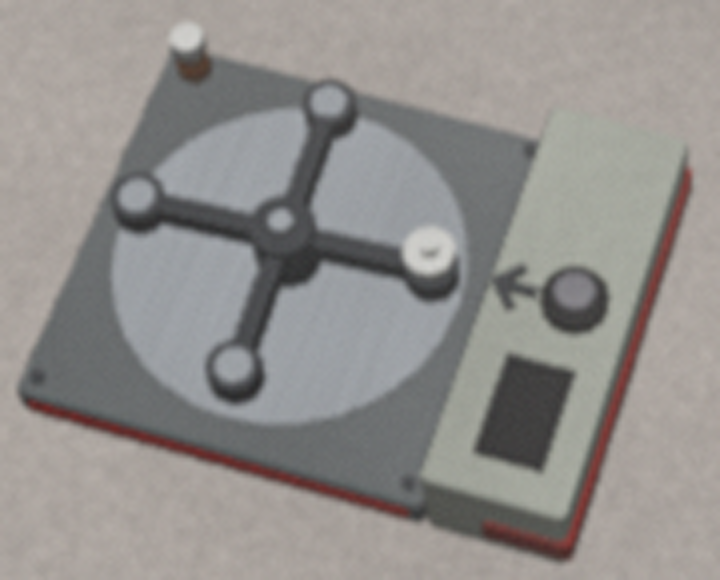

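Run:
```python
from ang import *
def ln(n,a,b,z,off):
    w=back(d[n],[P(n,a)],z)[0]; v=back(d[n],[P(n,b)],z)[0]-w
    return round(float(np.degrees(np.arctan2(v[1],v[0])))+off,2)
print('yaw refs (direction of arrow)')
print('top screws',ln('top',(253,511),(225,79),35,90),ln('top',(657,55),(225,79),35,0))
print('top block back edge',ln('top',(66,535),(40,55),85,90),'display',ln('top',(86,206),(80,86),85,90),'deck far',ln('top',(708,480),(672,60),35,90))
print('scene screws',ln('scene',(531,149),(408,484),35,90),ln('scene',(37,377),(408,484),35,0))
print('scene disp',ln('scene',(509,356),(477,451),85,90),'block',ln('scene',(683,160),(580,500),85,90))
print('key-arrow', ln('top',(211,281),(114,283),98,0))
print('carousel')
print(dirs('top',{'cru':((292,281),106)},(470,263)),'opp arms',ln('top',(487,443),(446,95),80,90),'vs far',ln('top',(640,248),(470,263),82,0))
print(dirs('scene',{'cru':((429,250),106)},(280,220)),'opp',ln('scene',(331,102),(236,363),80,90),dirs('scene',{'h':((140,196),80)},(280,220)))
print(dirs('top',{'a':((640,248),80),'b':((446,95),80),'c':((487,443),80)},(470,263)))
```

```text
yaw refs (direction of arrow)
top screws 94.0 93.9
top block back edge 93.91 display 93.57 deck far 93.92
scene screws 93.8 93.86
scene disp 94.66 block 95.03
key-arrow 91.78
carousel
(array([ 574.5, -152.3,   93. ]), {'cru': (97.67, 100.5)}) opp arms 96.34 vs far 95.69
(array([ 575.2, -152.4,   93. ]), {'cru': (94.41, 101.8)}) opp 96.32 (array([ 575.2, -152.4,   93. ]), {'h': (-83.98, 97.9)})
(array([ 574.5, -152.3,   93. ]), {'a': (-83.02, 98.4), 'b': (6.5, 99.3), 'c': (-173.82, 99.7)})
```

Changer direction is 93.9° from the screws and edges, and the carousel is at 96.3° from the opposite holder pairs in both views. That leaves about 2.4° clockwise, so I'll go back and nudge the same arm.

```bash
python3 -c "
from g import *
to((611,-190,340))"
```

```text
[ 611. -190.  340.] -> [  23.1 -465.1  421.8]
```

Request:
jog_arm --deltas '[2, -46, 41, 0, 0, 0, 0, 2, -46, 41, 0, 0, 0, 0, 2, -46, 41, 0, 0, 0, 0, 2, -46, 41, 0, 0, 0, 0, 2, -46, 41, 0, 0, 0, 0, 2, -46, 41, 0, 0, 0, 0, 2, -46, 41, 0, 0, 0, 0, 2, -46, 41, 0, 0, 0, 0, 2, -46, 41, 0, 0, 0, 0, 0, 0, 0, 0, 0, 0, 0]'

```text
t: 10.7
eef_pos: [578.2, -138.1, 346.7]
tcp_rot: [-0.747, 1.563, -1.18]
ft_force: [-0.4, 0.8, -0.4]
opening: 0.003
```

```bash
python3 -c "
from g import *
show();to((611,-190,310))"
```

```text
t 10.7 pos [ 578.2 -138.1  346.7] F [-0.4  0.8 -0.4] op 0.003 q [-0.34  0.51  1.7  -0.01  0.93 -1.48]
[[ 0.003  0.419  0.908]
 [-0.007  0.908 -0.419]
 [-1.    -0.005  0.006]]
[ 611. -190.  310.] -> [ 37.1 -33.2  51.4]
```

Request:
jog_arm --deltas '[10, -16, 26, 0, 0, 0, 0, 10, -16, 26, 0, 0, 0, 0, 15, 0, 0, 0, 0, 0, 0, 0, 0, 0, 0, 0, 0, 0]'

```text
t: 11.2
eef_pos: [609.2, -192.9, 311.3]
tcp_rot: [-1.097, 1.565, -1.536]
ft_force: [0.1, 0.8, 0.3]
opening: 0.004
```

```bash
python3 -c "
from g import *
show();to((611,-190,290),(611,-190,253))"
```

```text
t 11.2 pos [ 609.2 -192.9  311.3] F [0.1 0.8 0.3] op 0.004 q [-0.41  0.61  1.62 -0.01  0.91 -1.54]
[[ 0.     0.425  0.905]
 [-0.006  0.905 -0.425]
 [-1.    -0.005  0.003]]
[ 611. -190.  290.] -> [21.3  3.5  0.4]
[ 611. -190.  253.] -> [37.   0.2 -0.1]
```

Request:
jog_arm --deltas '[14, 3.5, 0.5, -0.026, 0, 0, 0, 14, 1, 0, 0, 0, 0, 0, 10, 0, 0, 0, 0, 0, 0, 0, 0, 0, 0, 0, 0, 0]'

```text
t: 11.7
eef_pos: [610.9, -187.0, 271.4]
tcp_rot: [-1.194, 1.565, -1.603]
ft_force: [0.9, 0.3, -0.7]
opening: 0.005
```

```bash
python3 -c "
from g import *
show();to((611,-190,253))"
```

```text
t 11.7 pos [ 610.9 -187.   271.4] F [ 0.9  0.3 -0.7] op 0.005 q [-0.4   0.66  1.65 -0.01  0.83 -1.56]
[[-0.     0.397  0.918]
 [-0.006  0.918 -0.397]
 [-1.    -0.005  0.002]]
[ 611. -190.  253.] -> [18.4 -2.6  1.3]
```

Request:
jog_arm --deltas '[10, -1, 0, 0, 0, 0, 0, 8.5, -1, 0, 0, 0, 0, 0, 0, 0, 0, 0, 0, 0, 0]'

```text
t: 12.08
eef_pos: [610.1, -189.1, 251.9]
tcp_rot: [-1.121, 1.565, -1.529]
ft_force: [0.6, -0.2, 0.1]
opening: 0.001
```

```bash
python3 -c "
from g import *
show();to((602.5,-198,253),(600,-200,253))"
```

```text
t 12.075 pos [ 610.1 -189.1  251.9] F [ 0.6 -0.2  0.1] op 0.001 q [-0.4   0.68  1.66 -0.01  0.8  -1.56]
[[ 0.     0.398  0.918]
 [-0.006  0.918 -0.398]
 [-1.    -0.005  0.003]]
[ 602.5 -198.   253. ] -> [ -1.1 -11.2  -3.4]
[ 600. -200.  253.] -> [ 0.  -2.8 -1.5]
```

Request:
jog_arm --deltas '[-0.5, -3.7, -1.1, 0, 0, 0, 0, -0.5, -3.7, -1.1, 0, 0, 0, 0, 0, -3.5, -1.1, 0, 0, 0, 0, 0, 0, 0, 0, 0, 0, 0]'

```text
t: 12.58
eef_pos: [602.2, -198.7, 253.8]
tcp_rot: [-0.936, 1.564, -1.345]
ft_force: [-0.7, 0.1, -1.5]
opening: 0.004
```

```bash
python3 -c "
from g import *
show();to((600,-200,253))"
```

```text
t 12.575 pos [ 602.2 -198.7  253.8] F [-0.7  0.1 -1.5] op 0.004 q [-0.42  0.68  1.67 -0.01  0.79 -1.58]
[[ 0.002  0.398  0.917]
 [-0.007  0.917 -0.398]
 [-1.    -0.005  0.004]]
[ 600. -200.  253.] -> [ 0.8 -2.1 -1.5]
```

Request:
jog_arm --deltas '[0.4, -1.1, -0.8, 0, 0, 0, 0, 0.4, -1.1, -0.8, 0, 0, 0, 0, 0, 0, 0, 0, 0, 0, 0]'

```text
t: 12.95
eef_pos: [600.3, -199.8, 253.5]
tcp_rot: [-0.66, 1.563, -1.069]
ft_force: [1.0, 0.2, 0.6]
opening: 0.006
```

```bash
python3 snap.py 6
```

```text
t 12.95 pos [ 600.3 -199.8  253.5] F [1.  0.2 0.6] op 0.006 q [-0.43  0.67  1.68 -0.01  0.79 -1.58]
[[ 0.004  0.398  0.917]
 [-0.007  0.917 -0.398]
 [-1.    -0.005  0.006]]
```

View pics/scene6.png

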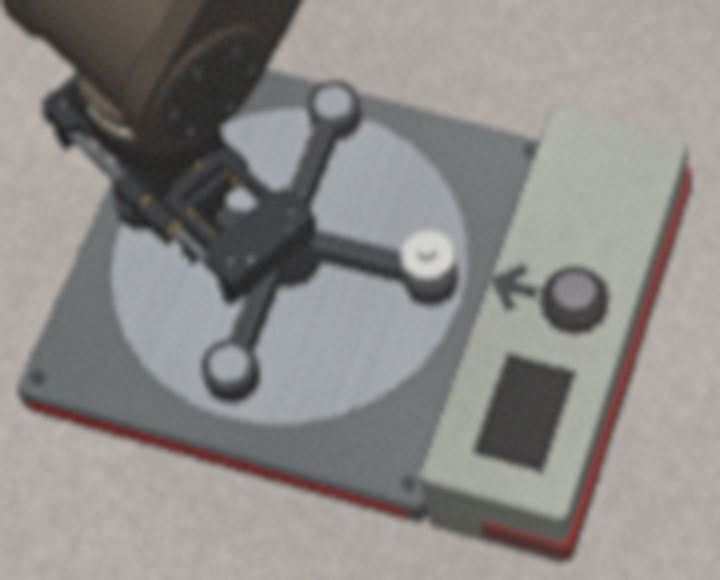

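Run:
```python
from ang import *
def ln(n,a,b,z,off):
    w=back(d[n],[P(n,a)],z)[0]; v=back(d[n],[P(n,b)],z)[0]-w
    return round(float(np.degrees(np.arctan2(v[1],v[0])))+off,2)
print(ln('scene',(335,103),(231,361),80,90))
# predicted rotation by pattern: seat centroid via bright threshold
for t in('5','6'):
    c=pickle.load(open(f'c{t}.pkl','rb'))['scene']; g=cv2.cvtColor(c['image'],cv2.COLOR_RGB2GRAY)
    g=cv2.resize(g[195:340,170:350],None,fx=4,fy=4,interpolation=cv2.INTER_CUBIC)
    g=cv2.GaussianBlur(g,(9,9),0)
    out=[]
    for k,(u,v) in dict(a=(333,103),b=(233,362)).items():
        w=g[v-32:v+32,u-32:u+32].astype(float); yy,xx=np.mgrid[-32:32,-32:32]
        m=(w>100)&(xx**2+yy**2<24**2); thr=(w[np.hypot(xx,yy)<5].mean()+w[(np.hypot(xx,yy)>20)&(np.hypot(xx,yy)<24)].min())/2
        n,lab,st,ce=cv2.connectedComponentsWithStats(((w>thr)&(np.hypot(xx,yy)<30)).astype(np.uint8))
        l=lab[32,32]; out.append(ce[l]+[u-32,v-32]); print(t,k,thr,st[l],out[-1])
    print(ln('scene',out[0],out[1],80,90))
```

```text
94.49
5 a 108.42028985507247 [   9    3   53   44 1565] [331.96038339  94.71118211]
5 b 116.31159420289855 [  13   17   38   36 1080] [232.90740741 364.25462963]
96.18
6 a 113.68840579710145 [   9    3   53   45 1461] [334.04654346  95.23408624]
6 b 111.48550724637681 [   3    3   45   50 1431] [226.67505241 359.85394829]
94.42
```

The carousel is now at about 94.4°, with 0.5° to go, so one tiny nudge more. Then I'll retreat and check.

Request:
jog_arm --deltas '[0, -0.5, -0.4, 0, 0, 0, 0, 0, 0, 0, 0, 0, 0, 0, 0, 4.8, 3.6, 0, 0, 0, 0, 0, 1, 1, 0, 0, 0, 0, -20, 0, 0, 0, 0, 0, 0, -40, 0, 0, 0, 0, 0, 0, -45, 10, -10, 0, 0, 0, 0, 0, 45, -40, 0, 0, 0, 0, 0, 45, -40, 0, 0, 0, 0, 0, 45, -40, 0, 0, 0, 0]'

```text
t: 14.3
eef_pos: [544.0, -9.8, 359.1]
tcp_rot: [-1.072, 1.564, -1.486]
ft_force: [0.9, 1.1, 1.0]
opening: 0.004
```

Request:
jog_arm --deltas '[0, 45, -40, 0, 0, 0, 0, 0, 45, -40, 0, 0, 0, 0, 0, 45, -40, 0, 0, 0, 0, 0, 45, -40, 0, 0, 0, 0, 0, 45, -40, 0, 0, 0, 0, 0, 45, -40, 0, 0, 0, 0, 0, 45, -40, 0, 0, 0, 0, 0, 0, 0, 0, 0, 0, 0]'

```text
t: 15.3
eef_pos: [406.8, 406.7, 356.6]
tcp_rot: [-0.955, 1.563, -1.365]
ft_force: [0.2, -1.0, 0.7]
opening: -0.0
```

```bash
python3 snap.py 7
```

```text
t 15.3 pos [406.8 406.7 356.6] F [ 0.2 -1.   0.7] op -0.0 q [ 0.67  0.47  1.74 -0.01  0.93 -0.48]
[[ 0.002  0.399  0.917]
 [-0.008  0.917 -0.399]
 [-1.    -0.006  0.005]]
```

View pics/top7.png

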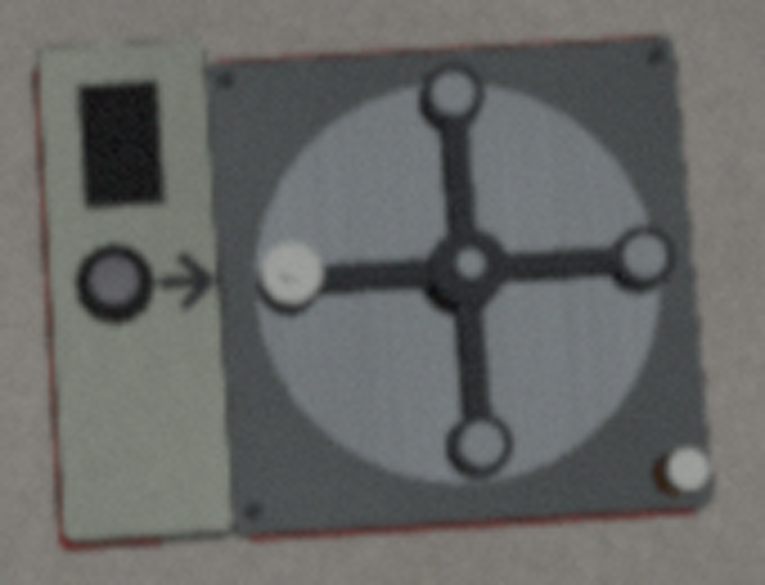

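View pics/scene7.png

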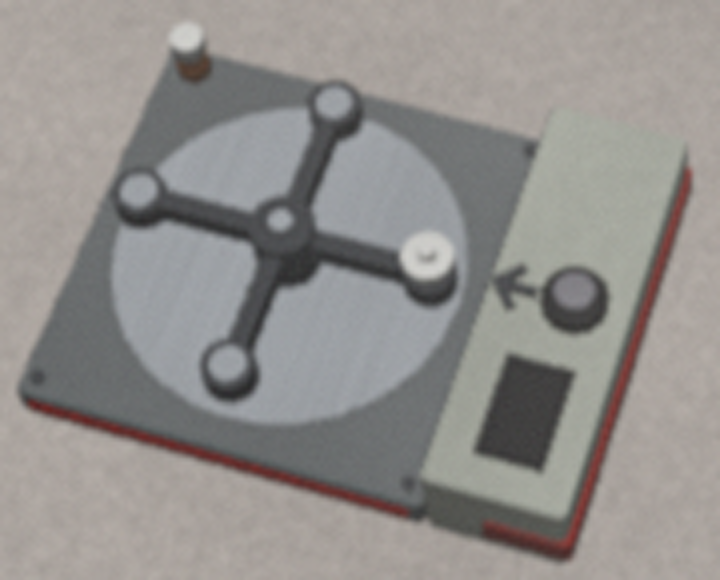

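Run:
```python
from ang import *
from g import *
def ln(n,a,b,z,off):
    w=back(d[n],[P(n,a)],z)[0]; v=back(d[n],[P(n,b)],z)[0]-w
    return round(float(np.degrees(np.arctan2(v[1],v[0])))+off,2)
print('top',ln('top',(480,442),(453,95),80,90),ln('top',(641,256),(470,263),82,0),dirs('top',{'cru':((292,273),106)},(470,263)))
print('scene',ln('scene',(336,104),(230,363),80,90),dirs('scene',{'cru':((428,253),106),'opp':((142,193),80)},(280,220)))
# key via both views at several heights
for z in(100,104,108,112): print(z,back(d['top'],[P('top',(114,283))],z)[0].round(1),back(d['scene'],[P('scene',(575,288))],z)[0].round(1))
to((561,45.5,340))
```

```text
top 94.09 92.96 (array([ 574.5, -152.3,   93. ]), {'cru': (95.15, 100.0)})
scene 94.2 (array([ 575.2, -152.4,   93. ]), {'cru': (93.16, 101.9), 'opp': (-85.42, 97.5)})
100 [560.  45. 100.] [556.9  43.9 100. ]
104 [559.3  44.9 104. ] [558.8  44.7 104. ]
108 [558.6  44.8 108. ] [560.7  45.4 108. ]
112 [557.9  44.7 112. ] [562.5  46.2 112. ]
[561.   45.5 340. ] -> [  19.8 -266.8  283.9]
```

The carousel is at about 94.1° against a target of 93.9°, so it's aligned. Next is the key.

Request:
jog_arm --deltas '[3, -45, 48, 0, 0, 0, 0, 3, -45, 48, 0, 0, 0, 0, 3, -45, 48, 0, 0, 0, 0, 3, -45, 48, 0, 0, 0, 0, 3, -43, 45, 0, 0, 0, 0, 0, -35, 38, 0, 0, 0, 0, 0, 0, 0, 0, 0, 0, 0]'

```text
t: 16.27
eef_pos: [551.4, 56.1, 345.9]
tcp_rot: [-0.96, 1.561, -1.384]
ft_force: [-1.0, 0.8, -1.1]
opening: 0.005
```

```bash
python3 -c "
from g import *
show();to((560,45.2,320))"
```

```text
t 16.275 pos [551.4  56.1 345.9] F [-1.   0.8 -1.1] op 0.005 q [-0.02  0.46  1.8  -0.01  0.88 -1.16]
[[ 0.002  0.411  0.912]
 [-0.01   0.912 -0.411]
 [-1.    -0.008  0.006]]
[560.   45.2 320. ] -> [26.  -6.2 12.2]
```

Request:
jog_arm --deltas '[13, -3, 7, 0, 0, 0, 0, 13, -2, 5, 0, 0, 0, 0, 0, 0, 0, 0, 0, 0, 0]'

```text
t: 16.65
eef_pos: [559.8, 45.5, 317.8]
tcp_rot: [-1.114, 1.561, -1.539]
ft_force: [0.1, 0.5, 0.4]
opening: 0.004
```

```bash
python3 -c "
from g import *
show();tip=s['eef_pos']+190*R[:,0];print('tip',tip); print(R.T@(np.array([560,45.2,112])-tip))"; python3 snap.py 8
```

```text
t 16.65 pos [559.8  45.5 317.8] F [0.1 0.5 0.4] op 0.004 q [-0.04  0.51  1.81 -0.01  0.83 -1.17]
[[ 0.     0.412  0.911]
 [-0.01   0.911 -0.412]
 [-1.    -0.009  0.004]]
tip [559.876  43.653 127.857]
[15.841  1.599 -0.592]
t 16.65 pos [559.8  45.5 317.8] F [0.1 0.5 0.4] op 0.004 q [-0.04  0.51  1.81 -0.01  0.83 -1.17]
[[ 0.     0.412  0.911]
 [-0.01   0.911 -0.412]
 [-1.    -0.009  0.004]]
```

View pics/scene8.png

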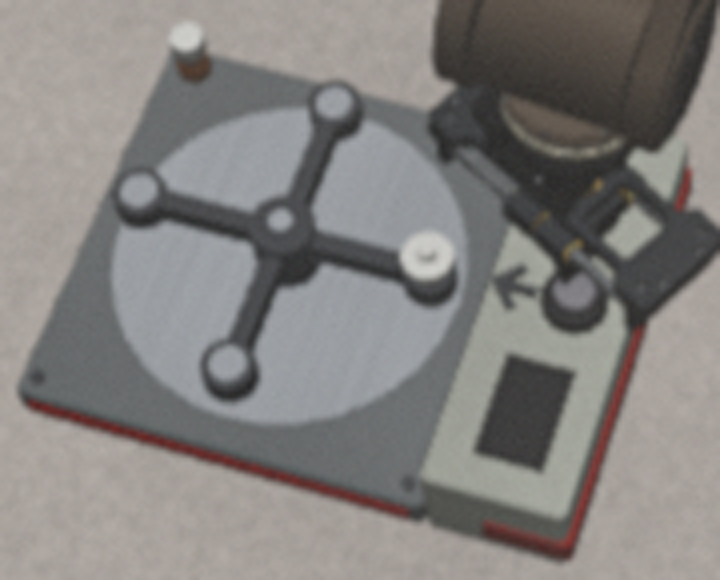

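The finger is poised over the key at about (575,288), with the crucible still in place. I'll descend gently while watching the force.

Request:
jog_arm --deltas '[8, 1.5, -0.5, 0, 0, 0, 0, 7, 0, 0, 0, 0, 0, 0, 0, 0, 0, 0, 0, 0, 0]'

```text
t: 17.12
eef_pos: [559.8, 48.5, 303.2]
tcp_rot: [-0.919, 1.561, -1.342]
ft_force: [-0.8, 0.0, 0.1]
opening: 0.004
```

Request:
jog_arm --deltas '[2, 0, 0, 0, 0, 0, 0, 2, 0, 0, 0, 0, 0, 0]'

```text
t: 17.38
eef_pos: [559.8, 48.6, 299.3]
tcp_rot: [-0.871, 1.561, -1.294]
ft_force: [-0.6, 0.7, -0.1]
opening: 0.005
```

Request:
jog_arm --deltas '[2, 0, 0, 0, 0, 0, 0, 2, 0, 0, 0, 0, 0, 0]'

```text
t: 17.62
eef_pos: [559.8, 48.5, 295.2]
tcp_rot: [-0.843, 1.561, -1.266]
ft_force: [-0.8, 0.7, 2.6]
opening: 0.007
```

Request:
jog_arm --deltas '[1, 0, 0, 0, 0, 0, 0]'

```text
t: 17.75
eef_pos: [559.8, 48.5, 294.2]
tcp_rot: [-0.84, 1.561, -1.263]
ft_force: [-0.8, -0.4, 2.5]
opening: 0.005
```

Request:
jog_arm --deltas '[1.5, 0, 0, 0, 0, 0, 0]'

```text
t: 17.88
eef_pos: [559.8, 48.5, 292.8]
tcp_rot: [-0.829, 1.561, -1.252]
ft_force: [-0.8, 1.3, 2.9]
opening: 0.003
```

Request:
jog_arm --deltas '[1.5, 0, 0, 0, 0, 0, 0]'

```text
t: 18.0
eef_pos: [559.8, 48.5, 291.3]
tcp_rot: [-0.814, 1.561, -1.237]
ft_force: [-2.2, 1.9, 6.5]
opening: 0.005
```

Request:
jog_arm --deltas '[1.5, 0, 0, 0, 0, 0, 0]'

```text
t: 18.12
eef_pos: [559.7, 48.5, 290.9]
tcp_rot: [-0.759, 1.56, -1.181]
ft_force: [-7.5, 1.0, 27.1]
opening: 0.001
```

```bash
python3 snap.py 9
```

```text
t 18.125 pos [559.7  48.5 290.9] F [-7.5  1.  27.1] op 0.001 q [-0.03  0.54  1.83 -0.01  0.76 -1.17]
[[ 0.004  0.41   0.912]
 [-0.01   0.912 -0.41 ]
 [-1.    -0.007  0.008]]
```

View pics/scene9.png

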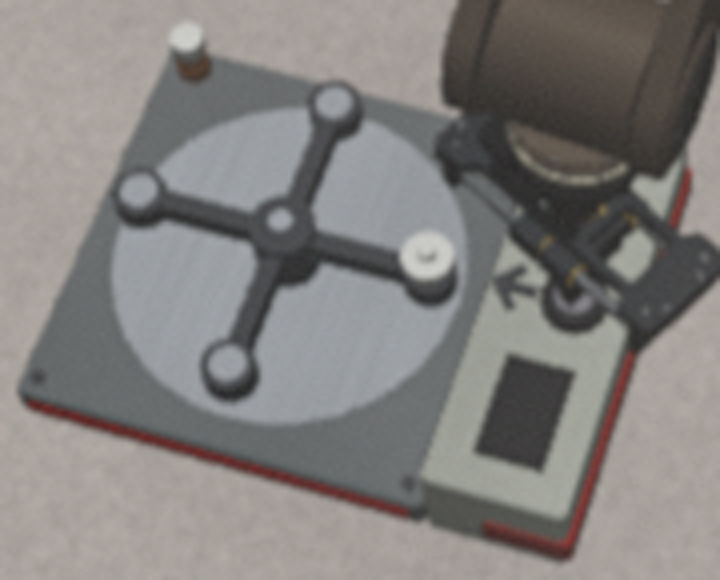

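View pics/top9.png

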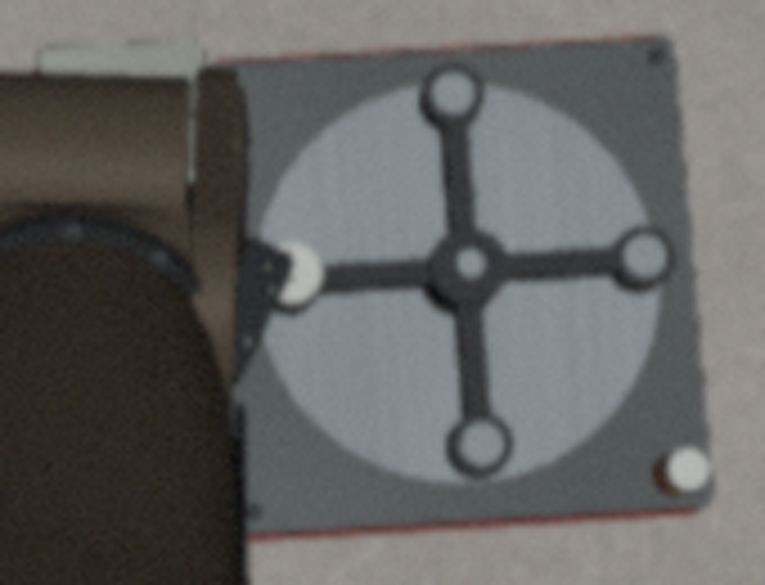

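On camera the key cap has sunk into its housing, and the force climbed steeply to 27 N, which looks like a hard stop. I'll release slowly and find where contact ends, to check it was the full 6 mm.

Request:
jog_arm --deltas '[-2, 0, 0, 0, 0, 0, 0]'

```text
t: 18.35
eef_pos: [559.6, 48.5, 293.5]
tcp_rot: [-0.72, 1.56, -1.142]
ft_force: [-0.8, -0.2, 2.5]
opening: 0.003
```

Request:
jog_arm --deltas '[-1, 0, 0, 0, 0, 0, 0]'

```text
t: 18.48
eef_pos: [559.5, 48.5, 294.6]
tcp_rot: [-0.708, 1.56, -1.131]
ft_force: [-0.7, -0.4, 2.7]
opening: 0.004
```

Request:
jog_arm --deltas '[-1, 0, 0, 0, 0, 0, 0]'

```text
t: 18.6
eef_pos: [559.5, 48.5, 295.5]
tcp_rot: [-0.714, 1.56, -1.136]
ft_force: [-0.5, 0.4, 2.2]
opening: 0.005
```

Request:
jog_arm --deltas '[-1, 0, 0, 0, 0, 0, 0]'

```text
t: 18.73
eef_pos: [559.6, 48.5, 296.4]
tcp_rot: [-0.728, 1.56, -1.15]
ft_force: [-0.3, 0.6, 1.6]
opening: 0.006
```

Request:
jog_arm --deltas '[-1, 0, 0, 0, 0, 0, 0]'

```text
t: 18.85
eef_pos: [559.6, 48.5, 297.3]
tcp_rot: [-0.743, 1.56, -1.165]
ft_force: [-0.6, -0.5, 1.5]
opening: 0.005
```

Request:
jog_arm --deltas '[-1, 0, 0, 0, 0, 0, 0]'

```text
t: 18.98
eef_pos: [559.6, 48.5, 298.2]
tcp_rot: [-0.751, 1.56, -1.173]
ft_force: [-0.3, 0.7, -0.1]
opening: 0.006
```

Request:
jog_arm --deltas '[-1, 0, 0, 0, 0, 0, 0]'

```text
t: 19.1
eef_pos: [559.7, 48.5, 299.1]
tcp_rot: [-0.754, 1.56, -1.176]
ft_force: [0.1, 0.0, 0.0]
opening: 0.004
```

Contact ended at TCP z of about 297.5 and the stop was at 291, so the key went its full 6 mm and came back up. I'll retreat and do a final check.

Request:
jog_arm --deltas '[-30, 0, 0, 0, 0, 0, 0, -30, 5, -5, 0, 0, 0, 0, 0, 45, -40, 0, 0, 0, 0, 0, 45, -40, 0, 0, 0, 0, 0, 45, -40, 0, 0, 0, 0, 0, 45, -40, 0, 0, 0, 0, 0, 45, -40, 0, 0, 0, 0, 0, 30, -25, 0, 0, 0, 0, 0, 0, 0, 0, 0, 0, 0, 0, 0, 0, 0, 0, 0, 0]'

```text
t: 20.35
eef_pos: [454.0, 389.7, 357.2]
tcp_rot: [-0.582, 1.56, -1.006]
ft_force: [-0.0, -0.4, -0.9]
opening: 0.01
```

```bash
python3 snap.py 10
python3 - <<'E'
import pickle,cv2,numpy as np
a=pickle.load(open('c7.pkl','rb'));b=pickle.load(open('c10.pkl','rb'))
for n,(r,c,h,w) in dict(top=(130,260,170,290),scene=(130,100,220,260)).items():
    x=cv2.GaussianBlur(a[n]['image'],(5,5),0)[r:r+h,c:c+w].astype(int);y=cv2.GaussianBlur(b[n]['image'],(5,5),0)[r:r+h,c:c+w].astype(int)
    print(n,abs(x-y).max())
E
```

```text
t 20.35 pos [454.  389.7 357.2] F [-0.  -0.4 -0.9] op 0.01 q [ 0.6   0.5   1.68 -0.01  0.96 -0.54]
[[ 0.006  0.412  0.911]
 [-0.009  0.911 -0.412]
 [-1.    -0.006  0.009]]
top 7
scene 4
```

View pics/top10.png

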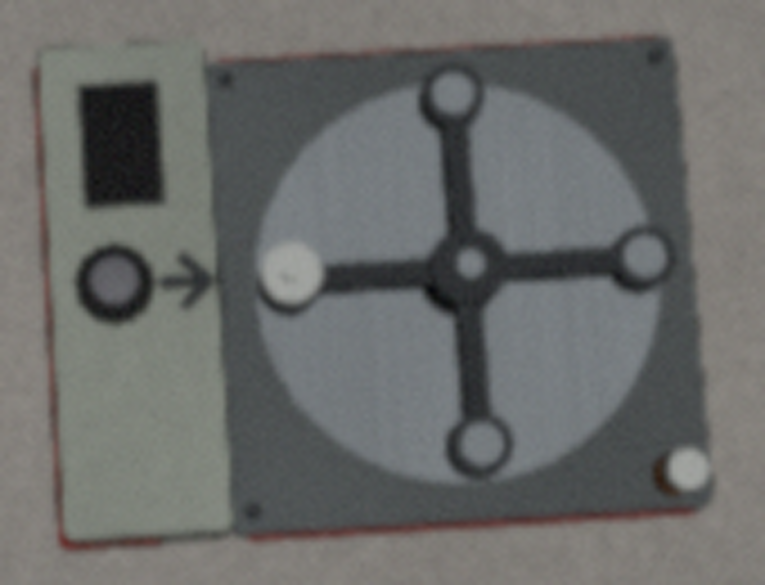

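The crucible at (292,273) still faces the arrow, the vial is in place, and the pictures before and after the key press match. I'll hand the job in.

```bash
python3 -c "
from cell import env
print(env.job_done(), env.state()['t'])"
```

```text
the job is handed in; nothing more can be done
the job is handed in; nothing more can be done
```

The crucible now stands squarely in front of the arrow, and the start key was pressed fully down and let up once, after that. I handed the job in at about 20 s.

- **Carousel:** I pushed one arm's side with the closed fingertips, about 165° clockwise at 3–5 N. Two small nudges then finished the alignment. The opposite-holder line read 94.1–94.2° in both views against a changer direction of about 93.9°. Single-point readings off the crucible and the holder opposite it were noisier, from 93.0° to 95.2°.
- **Start key:** The press met a hard stop at TCP height 291 mm, with a peak of 27 N. On release, contact ended at about 297.5 mm, which fits the full 6 mm of travel.
- **Last checks:** Pictures of the changer before and after the press match, so the carousel and vial did not move. The jar and tweezers lay inside the compared area and also match. The glove box was not in it and I did not re-check it, but the arm stayed well above it. The arm was clear of everything, with wrist force near zero.

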